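# Clear the slot and load the power supply under the spring clips

### The job

A T-shaped heat-sink offcut is lodged in the slot of the iron stripping fixture and stands in the way: take the cranked scraper off the drive cage, drive the offcut along the slot with its blade and out of the open end into the scrap pan (never touching the offcut with the gripper), and lay the scraper back flat across the top of the cage. Then set the power-supply tray flat on the fixture and slide it, folded lip first, under both spring clips until the lip is home against the stop blocks and both clips have ridden over it and snapped down behind it, and let go. Leave the cage and the other things on the bench where they are.

Things in the scene. Friction and masses are not known exactly. Their poses are not given: they have to be found in the camera images.
- bed: Stripping fixture: fixed grey cast-iron block 300 x 150 mm, 45 mm high, flat top with one T-slot along its middle. Origin: centre of its underside; x runs along the slot from the open end (-150 mm) to the closed end (slot stops at +125 mm), z up. Slot neck 22 mm wide, 12 mm deep; below it the T, 36 mm wide, 12 mm high, floor 21 mm above the bench.
- stop_face (a point): Point on the bed's top (45 mm above the bench), on its centre line at bed x = +45 mm, in the plane of the faces of the two steel stop blocks (12 mm high, at 15 to 59 mm either side of the centre line) that the tray's lip must meet. Axes as the bed's.
- slot_mouth (a point): Middle of the slot's open end at the level of the bed's top (bed x = -150 mm). Axes as the bed's.
- clip_left (a joint): Hinge (rad, + = nose raised) of the sprung steel clip 35 mm to the bed's +y side: a 16 mm wide leaf from bed x = +125 mm, arched over the stop to a nose at x = +35 mm, 1 mm above the bed at rest (0), then a toe sloping up to 25 mm at x = -11 mm, which the incoming lip lifts. Nose force about 2 N; 0.10 on top of the lip, 0.025 once snapped down behind it. Sliding in under both takes 10 to 15 N.
- clip_right (a joint): The same clip on the bed's -y side (35 mm from the centre line).
- pan: Low open steel scrap pan, 130 mm along the bed's length x 170 mm across, walls 18 mm high and 3 mm thick, fixed on the bench just beyond the open end of the slot. Origin: centre of its underside; x along the slot.
- offcut: The lodged scrap: bright aluminium T-bar of heat sink 60 mm long: flange 30 mm wide x 9 mm high under the slot's lips, web 14 mm wide above it, 36 mm high over all, so it stands 12 mm above the bed and cannot be lifted out; it slides easily. 0.12 kg. Origin: centre of the flange's underside; x along its length.
- cage: Rusty steel drive-bay cage, a loose open-ended sheet box 102 mm (its x) x 146 mm (its y), 75 mm high with a flat top, 0.9 kg. Origin: centre of its underside. The scraper starts lying across its top.
- scraper: Cranked slot scraper, 0.2 kg: wooden handle 110 mm long (its x), 26 mm wide, 30 mm high, flat underneath; from its +x end a steel shank at mid height reaches x = +100 mm, where a blade 14 mm wide, 5 mm thick hangs to 60 mm below the handle's underside. It starts lying flat across the cage, blade clear of its side. Origin: centre of the handle's underside; z up.
- scraper_grip (a point): Where to take the scraper from above, near its centre of mass, fingers closing along its y over the 26 mm handle: 15 mm towards the blade from the handle's middle, 22 mm above its underside (8 mm below its top).
- scraper_tip (a point): Middle of the blade's lower edge: scraper x = +100 mm, 60 mm below the handle's underside.
- tray: Open-frame power supply on an aluminium tray 150 (x) x 110 mm, 0.4 kg, floor 3 mm. Its +x edge is folded up into a round-topped lip 10 mm high, 4 mm thick, with 28 mm of bare floor behind it for the clips. Upright heat sink 12 mm thick (x), 70 mm long (y), top 50 mm above the underside; transformer and capacitor to 33 mm near the rear corners, the rest under 14 mm. Origin: centre of its underside.
- tray_grip (a point): Where to take the tray from above: on the heat sink's middle, 36 mm above the tray's underside, fingers closing along the tray's x over its 12 mm thickness. Tray x = -10 mm.
- tray_lip (a point): Middle of the outer (front) face of the lip at the level of the tray's underside: tray x = +75 mm.
- fan: Bystander: black plastic cooling fan lying flat, 120 x 120 x 25 mm. Origin under its centre.
- can1: Bystander: upright aluminium capacitor can, 35 mm diameter, 62 mm high. Origin under its centre.
- can2: Bystander: a second can like it.
- relay: Bystander: orange plastic relay block 66 x 30 x 36 mm. Origin under its centre.
Mind the look-alikes: they are no part of the job. Several things have the shape of the scraper; the one meant has the colours described above.

How it is judged:
On the way, in this order (a step that is already met when the one before it is completed fails the run):
1. the offcut has been driven out of the slot and lies in the scrap pan (x of offcut in the frame of pan between -0.065 and 0.065 m and (x of offcut in the frame of pan below 0.042 m or angle between the x axis of offcut and the x axis of bed, either way round above 0.6 rad) and y of offcut in the frame of pan between -0.085 and 0.085 m and height (world z) of offcut below 0.045 m), for 0.2 s.
2. the tray is home against the stops with both clips snapped down behind its lip (x of tray_lip in the frame of stop_face between -0.005 and 0.003 m and y of tray_lip in the frame of stop_face between -0.015 and 0.015 m and z of tray_lip in the frame of stop_face below 0.003 m and angle between tray's own z axis and vertical below 0.05 rad and angle between the x axis of tray and the x axis of bed, either way round below 0.07 rad and value of joint clip_left between 0.008 and 0.055 rad and value of joint clip_right between 0.008 and 0.055 rad), for 0.2 s.
At the end, for the whole second after the job is handed in: Offcut wholly in the pan. Tray flat on the fixture (3 mm, 3 deg), lip within 5 mm of the stops and 15 mm of the centre line, square within 4 deg, both clips down behind it (0.008 to 0.055 rad). Scraper flat (7 deg) on the cage, mid-handle within 40 (x), 60 (y) mm of its middle. All at rest (all of step 1 and all of step 2 and z of scraper in the frame of cage between 0.068 and 0.085 m and x of scraper in the frame of cage between -0.04 and 0.04 m and y of scraper in the frame of cage between -0.06 and 0.06 m and angle between scraper's own z axis and vertical below 0.12 rad and linear speed of each of tray, scraper, offcut below 0.02 m/s); the robot touches nothing.
It fails at once if the gripper touches the offcut (contact force between the fingers and offcut above 0.5 N).
It fails at once if another thing on the bench is moved more than 30 mm (distance of any of fan, can1, can2, relay from where it was at the start of the episode above 0.03 m).
It fails at once if the cage is moved more than 40 mm (distance of cage from where it was at the start of the episode above 0.04 m).
It also fails if it takes over 61 s, if anything falls off the work surface, if the arm or the gripper's body presses on something with over 40 N, if the wrist force passes 120 N, or if a joint passes its speed limit or range.

### The arm

A 6-joint arm with a two-finger parallel gripper is mounted at the origin on the work surface. World frame = base frame: x ahead of the robot, y to its left, z up, the work surface at z = 0. Lengths are in m, angles in rad, forces in N, time in s.
With the tool pointing down it reaches from about 0.25 to 0.85 m from the base axis. Payload 12.5 kg.
Tool frame: the origin (TCP) lies between the finger pads; the fingertips stand 14 mm ahead of it and the grasp point (between the pads) lies 5 mm behind it; z points along the fingers, y is the line along which they close (so a half turn about z gives the same grasp; the last joint's range is limited). The gripper opens to 93 mm and grips with 3 to 60 N. Pads are 15 mm wide; open, the fingers measure 128 mm over their backs; the gripper's body (75 mm by 188 mm) begins 65 mm behind the grasp point.
Start: joints at [-1.316, 0.351, 1.652, -0, 1.139, -0.085], TCP at [0.183, -0.519, 0.233] pointing down, gripper open.
Joint ranges: [-2.75, 2.75], [-0.79, 2.1], [0.01, 2.65], [-1.57, 4.71], [0.07, 3.14], [-2.87, 2.87]. Speed limits (rad/s): [2.22, 2.22, 2.79, 3.14, 3.14, 3.14].

### API

Orientations are given as [roll, pitch, yaw] about the fixed x, y, z axes, in that order (R = Rz(yaw) Ry(pitch) Rx(roll)).
In Python, from rig import arm gives the robot as it stands. The module is installed in compiled form; this text tells all that it offers.
- The arm moves only by the tool apply_moves, never from a script. Its argument "deltas" is one flat list of numbers, 7 for each row, row after row: the turn, a rotation vector about the world's x, y, z in rad, then the shift along the world's x, y, z in mm, then the opening, from 0 (shut) to 1 (fully open). A call has 1 to 12 rows; each row is the pose to reach, as a shift and turn from the pose commanded when the call began; what a row does not reach only later rows make up. A row lasts 1/8 s, in which the tool goes at most 62.5 mm and 10.7 degrees, less where a joint would pass 70% of its speed; a pose out of reach is approached as far as the arm can. A call with a gripper value outside its range is refused whole. The fingers move at their own pace and stop on an object; "squeeze" is the grip in N (left out, the last holds). Time passes only in rows, so rows that repeat a pose let the fingers close. It gives the time, the measured TCP pose, the force, the opening and the grip force at its end, in the units of the state.
- arm.read_state(): the state, without advancing time (a new reading comes with each control period).
- arm.read_camera(name): name is "scene" or "top"; returns the picture (400x640x3 uint8, red, green, blue); there is no depth.
- arm.calibration(name): a dict with "K" (3x3 intrinsics, pixels), "dist" ([k1, k2, p1, p2, k3] as OpenCV has them; the pictures are not rectified), "R" (3x3) and "t" (3): a world point X has camera coordinates R X + t. Camera axes: x right, y down, z forward; pixel columns grow to the right and rows downward; lengths in m; the calibration is good to about 2 mm. A picture is of the moment at which its call begins. calibration takes no time and is no camera call.
- arm.hand_in(): hands the job in; it is judged then, once.
Trained networks look in the newest picture that a camera, given by its name, has taken for a name from the list of things; names that differ only in an ending like _2 or _b are one class to them, and where a whole thing is asked for, a point or a joint stands for the part that bears it (a point fixed in the world has none). Each returns a list of dicts, best first, with "p" (0 to 1); they miss things now and then, are a little off and sometimes report something else, mostly with a low value. They report only what shows in the picture. A call takes as long as a camera call. They do not tell look-alikes from the thing itself.
- arm.look_for(target, camera): "location" ([column, row] in pixels, amid what is visible of it).
- arm.trace(target, camera): "mask" (400x640 bool, what is visible of it) and "location" ([column, row] in pixels, amid what is visible of it).
The state is a dict: "t": time; "joint_pos": joint angles; "dq": joint speeds; "joint_torque": joint torques, N m; "eef_pos": TCP position; "tcp_rot": TCP orientation; "force": force on the tool from outside, world axes, zero at the start; "ft_torque": the same for the moment, N m; "grip_width": opening from 0.0 (shut) to 1.0 (fully open); "grasp_force": force on a finger pad.
Only numpy, scipy, OpenCV 4.12 (cv2) and the standard library are available. Lean on these libraries where they do the work, as an engineer would, in place of code of your own. Each camera call takes 0.05 s, during which the arm holds its last target. There are 200 camera calls.

## Working session

There is one attempt and no reset: what is moved stays moved. The work goes in short steps, Python scripts to look and compute and a tool call to move; the robot and the scene stay as the last step left them, time stands still between calls to the robot, and variables do not carry over. Pictures are saved under pics/ and viewed, at most 10 in all, crops included, and the job is handed in when it is done.

Besides the shell and the picture viewer there is one more tool, called after "Emit:" as a command line: name --argument value ..., lists and objects as JSON in quotes. apply_moves: Moves the arm, as the interface text tells. Its arguments: {"type":"object","properties":{"deltas":{"type":"array"},"squeeze":{"type":"number"}},"required":["deltas"]}

```bash
mkdir -p pics; python3 - <<'E'
from rig import arm
import cv2
for n in ["scene","top"]:
    im=arm.read_camera(n); cv2.imwrite(f"pics/{n}0.png",im[:,:,::-1])
    c=arm.calibration(n); print(n,c["K"].tolist(),c["dist"],c["R"].round(4).tolist() if hasattr(c["R"],"round") else c["R"],c["t"])
s=arm.read_state();print(s)
E
```

```text
scene [[363.0734004355453, 0.0, 314.77402234655654], [0.0, 363.0734004355453, 201.81177165452553], [0.0, 0.0, 1.0]] [0.02801309 0.         0.         0.         0.        ] [[-0.2037, 0.979, 0.0128], [0.5528, 0.1258, -0.8237], [-0.808, -0.1607, -0.5668]] [ 0.01320924 -0.18218254  1.29096877]
top [[475.09008211315336, 0.0, 321.41048085809416], [0.0, 475.09008211315336, 195.7149472050792], [0.0, 0.0, 1.0]] [-0.12694884  0.          0.          0.          0.        ] [[-0.016, -0.9998, -0.0118], [-0.9877, 0.0176, -0.1553], [0.1555, 0.0091, -0.9878]] [0.06832404 0.4245244  1.27385688]
{'t': 0.1, 'joint_pos': array([-1.31559308e+00,  3.51146942e-01,  1.65235904e+00,  1.30309402e-05,
        1.13909622e+00, -8.45905744e-02]), 'dq': array([-0.0004947 , -0.00137399, -0.00166238,  0.00097691, -0.00100815,
        0.00060366]), 'joint_torque': array([ 7.89932546e-04, -4.98027134e+01, -2.85702896e+01,  7.00663682e-02,
        2.39555212e-02, -5.45931744e-05]), 'eef_pos': array([ 0.18326842, -0.51825594,  0.23217505]), 'tcp_rot': array([-3.14058772e+00, -9.70839729e-05,  3.39788314e-01]), 'force': array([0.56757047, 0.38417229, 0.39534854]), 'ft_torque': array([ 0.01860245, -0.03237391,  0.03334084]), 'grasp_force': 0.0, 'grip_width': 1.0008183142699527}
```

View pics/scene0.png

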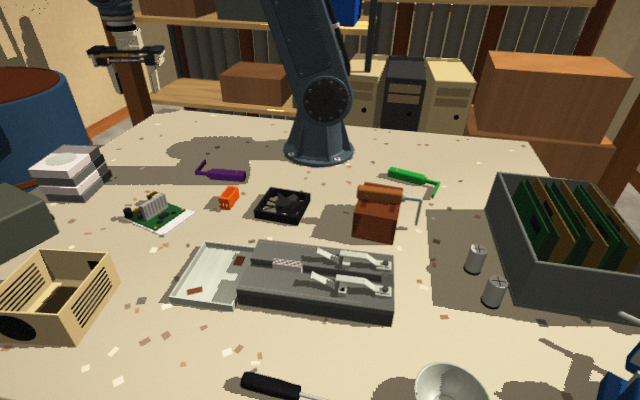

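View pics/top0.png

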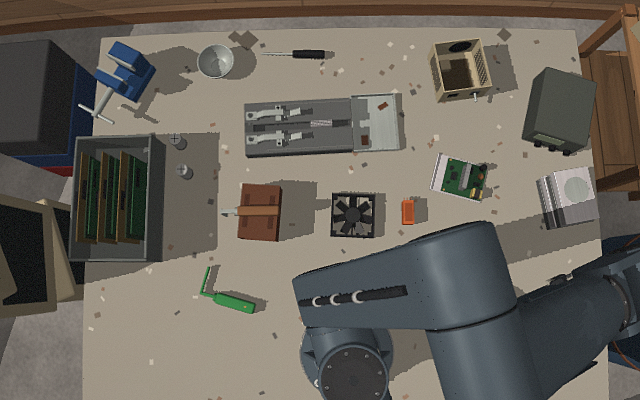

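```bash
cat > h.py <<'E'
import numpy as np, cv2
from rig import arm
C={n:arm.calibration(n) for n in("scene","top")}
def proj(n,P):
    c=C[n]; r,_=cv2.Rodrigues(np.array(c["R"],float))
    return cv2.projectPoints(np.array(P,float).reshape(-1,1,3),r,np.array(c["t"],float),np.array(c["K"]),np.array(c["dist"]))[0].reshape(-1,2)
def ray(n,uv):
    c=C[n]; p=cv2.undistortPoints(np.array(uv,float).reshape(-1,1,2),np.array(c["K"]),np.array(c["dist"])).reshape(-1,2)
    R=np.array(c["R"]); o=-R.T@np.array(c["t"]); d=np.c_[p,np.ones(len(p))]@R
    return o,d/np.linalg.norm(d,axis=1)[:,None]
def atz(n,uv,z):
    o,d=ray(n,uv); return o+d*((z-o[2])/d[:,2])[:,None]
def tri(uvs,uvt):
    o1,d1=ray("scene",[uvs]);o2,d2=ray("top",[uvt])
    A=0;b=0
    for o,d in((o1,d1[0]),(o2,d2[0])):
        M=np.eye(3)-np.outer(d,d);A=A+M;b=b+M@o
    return np.linalg.solve(A,b)
def box(x0,x1,y0,y1,z0,z1): return np.array([[x,y,z] for x in(x0,x1) for y in(y0,y1) for z in(z0,z1)],float)
def place(P,x,y,z,a):
    c,s=np.cos(a),np.sin(a);return np.array(P)@np.array([[c,s,0],[-s,c,0],[0,0,1]])+[x,y,z]
def sil(n,parts,pose,S=4):
    m=np.zeros((400*S//1,640*S),np.uint8)
    for P in parts:
        h=cv2.convexHull((proj(n,place(P,*pose))*S+ (S-1)/2).astype(np.float32)); cv2.fillConvexPoly(m,np.round(h).astype(np.int32),255)
    return cv2.resize(m,(640,400),interpolation=cv2.INTER_AREA)/255.
E
python3 - <<'E'
from h import *
import pickle
out={}
ims={n:arm.read_camera(n) for n in C}
for t in["bed","cage","scraper","tray","offcut","pan"]:
    for n in C:
        r=arm.trace(t,n); out[t,n]=r
        print(t,n,[(round(d["p"],2),np.round(d["location"],1).tolist(),int(d["mask"].sum()),cv2.boundingRect(d["mask"].astype(np.uint8))) for d in r[:4]])
pickle.dump((out,ims),open("tr.pkl","wb"))
def crop(n,x,y,w,h,k):
    return cv2.resize(ims[n][y:y+h,x:x+w,::-1],None,fx=k,fy=k,interpolation=cv2.INTER_CUBIC)
cv=np.zeros((600,800,3),np.uint8)
def put(i,x,y): cv[y:y+i.shape[0],x:x+i.shape[1]]=i
put(crop("top",235,85,175,80,4),0,0)      # 700x320
put(crop("top",210,175,80,70,4),0,325)    # 320x280
put(crop("top",425,145,70,60,4),330,325)  # 280x240
cv2.imwrite("pics/ctop.png",cv)
cv=np.zeros((600,800,3),np.uint8)
put(crop("scene",165,235,200,90,3),0,0)   # whole left 600x270
put(crop("scene",345,175,90,75,4),0,280)  #360x300
put(crop("scene",115,185,90,55,4),370,280) #360x220
cv2.imwrite("pics/cscene.png",cv)
E
```

```text
bed scene [(0.6, [324.1, 281.8], 10310, (236, 239, 159, 88))]
bed top [(0.78, [295.3, 129.1], 5724, (243, 98, 111, 60))]
cage scene []
cage top [(0.64, [259.7, 219.0], 1832, (238, 183, 44, 58)), (0.47, [374.3, 121.5], 2639, (350, 92, 50, 61)), (0.39, [254.8, 209.0], 514, (220, 205, 60, 12))]
scraper scene [(0.93, [383.5, 196.1], 872, (356, 184, 67, 39)), (0.73, [405.8, 177.0], 488, (387, 167, 52, 26)), (0.65, [220.3, 173.6], 515, (195, 160, 51, 22))]
scraper top [(0.73, [229.8, 304.3], 551, (201, 266, 54, 47)), (0.62, [252.8, 212.8], 561, (221, 205, 59, 12))]
tray scene [(0.57, [158.7, 215.7], 1735, (123, 191, 73, 45)), (0.28, [227.5, 198.5], 361, (218, 186, 21, 23))]
tray top [(0.88, [458.2, 177.1], 1955, (429, 154, 58, 49))]
offcut scene [(0.83, [286.1, 265.6], 339, (272, 258, 30, 14)), (0.72, [321.4, 283.1], 10108, (236, 239, 159, 88))]
offcut top [(0.72, [321.2, 124.0], 153, (311, 120, 21, 8))]
pan scene [(0.93, [212.3, 278.2], 3893, (168, 241, 86, 71)), (0.63, [227.1, 196.0], 365, (218, 186, 21, 24)), (0.58, [372.2, 219.4], 1725, (352, 183, 47, 62))]
pan top [(0.67, [373.7, 122.5], 2647, (350, 92, 49, 60))]Traceback (most recent call last):
  File "<stdin>", line 15, in <module>
  File "<stdin>", line 13, in put
ValueError: could not broadcast input array from shape (280,320,3) into shape (275,320,3)
```

```bash
cat > fit.py <<'E'
from h import *
import pickle
from scipy.optimize import minimize
M={"bed":[box(-.15,.15,-.075,.075,0,.045)],
"cage":[box(-.051,.051,-.073,.073,0,.075)],
"scraper":[box(-.055,.055,-.013,.013,0,.030),box(.055,.1025,-.004,.004,.011,.019),box(.0975,.1025,-.007,.007,-.06,.019)],
"tray":[box(-.075,.075,-.055,.055,0,.003),box(.071,.075,-.055,.055,0,.01),box(-.016,-.004,-.035,.035,0,.05)],
"pan":[box(-.065,.065,-.085,.085,0,.018)],
"offcut":[box(-.03,.03,-.007,.007,.024,.036)]}
def fit(parts,masks,p0,freez=False,ign={}):
    S={n:cv2.GaussianBlur(m.astype(float),(0,0),1) for n,m in masks.items()}
    def f(q):
        p=[q[0],q[1],q[2]if freez else p0[2],q[-1]]
        return sum(np.abs((cv2.GaussianBlur(sil(n,parts,p),(0,0),1)-S[n])*(1-ign.get(n,0))).sum() for n in S)
    q0=np.array([p0[0],p0[1]]+([p0[2]]if freez else [])+[p0[3]]); best=None
    for st in(1,.3):
        d=np.array([.015,.015]+([.015]if freez else [])+[.12])*st
        r=minimize(f,q0,method="Nelder-Mead",options=dict(initial_simplex=np.vstack([q0]+[q0+np.eye(len(q0))[i]*d for i in range(len(q0))]),maxiter=150,xatol=1e-4,fatol=.5)); q0=r.x
    return r.x,r.fun
E
cat > a.py <<'E'
from fit import *
out,ims=pickle.load(open("tr.pkl","rb"))
m=lambda t,n,i=0: out[t,n][i]["mask"]
z0=lambda t,z,i=0: atz("top",[out[t,"top"][i]["location"]],z)[0]
P={}
def go(t,masks,p,fz=False):
    q,e=fit(M[t],masks,p,fz); P[t]=[q[0],q[1],q[2] if fz else p[2],q[-1]]
    print(t,np.round(q,4),"err",round(e),"area",[int(v.sum()) for v in masks.values()])
b=z0("bed",.045); 
for n in(["top","scene"],["top"],["scene"]): go("bed",{k:m("bed",k) for k in n},[b[0],b[1],0,1.57])
go("bed",{k:m("bed",k) for k in C},[b[0],b[1],0,1.57])
b=z0("pan",.01); go("pan",{k:m("pan",k) for k in C},[b[0],b[1],0,1.57])
b=z0("scraper",.1,1); 
for n in(["top"],["scene"]): go("scraper",{k:m("scraper",k,1 if k=="top" else 0) for k in n},[b[0],b[1],.075,1.57])
go("scraper",{k:m("scraper",k,1 if k=="top" else 0) for k in C},[b[0],b[1],.075,1.57],True)
b=z0("cage",.07)
sc=dict(M); P["scraper"]
cm={"top":m("cage","top")|m("scraper","top",1),"scene":m("pan","scene",2)|m("scraper","scene")}
ign={"top":cv2.dilate(m("scraper","top",1).astype(np.uint8),None,iterations=2),"scene":cv2.dilate(m("scraper","scene").astype(np.uint8),None,iterations=2)}
for n in(["top","scene"],["top"],["scene"],["top","scene"]):
    q,e=fit(M["cage"],{k:cm[k] for k in n},[b[0],b[1],0,0],False,ign); print("cage",n,q.round(4),round(e))
P["cage"]=[q[0],q[1],0,q[2]]
b=z0("tray",.01)
for a in(.9,1.5): go("tray",{k:m("tray",k) for k in C},[b[0],b[1],0,a],True)
o=z0("offcut",.057); go("offcut",{k:m("offcut",k) for k in C},[o[0],o[1],.021,1.57])
pickle.dump(P,open("P.pkl","wb"))
for n in C:
    im=ims[n][:,:,::-1].copy(); k=4; im=cv2.resize(im,None,fx=k,fy=k,interpolation=cv2.INTER_CUBIC)
    for t in P:
        for part in M[t]:
            h=cv2.convexHull((proj(n,place(part,*P[t]))*k+1.5).astype(np.float32)).astype(int); cv2.polylines(im,[h],True,(0,0,255),1)
        ax=proj(n,place([[0,0,.0],[.05,0,0]],*P[t]))*k+1.5; cv2.line(im,*[tuple(map(int,a)) for a in ax],(255,255,0),1)
    def c(x,y,w,h,s=1): return cv2.resize(im[y*k:(y+h)*k,x*k:(x+w)*k],None,fx=s,fy=s,interpolation=cv2.INTER_AREA)
    cv=np.zeros((600,800,3),np.uint8)
    put=lambda i,x,y: cv.__setitem__((slice(y,y+i.shape[0]),slice(x,x+i.shape[1])),i)
    if n=="top": put(c(235,85,175,79),0,0); put(c(210,177,80,68),0,322); put(c(425,145,70,65),330,322)
    else: put(c(165,235,240,90,.75),0,0); put(c(345,178,95,72),0,280); put(c(115,185,95,55),390,280)
    cv2.imwrite(f"pics/c{n}.png",cv)
E
python3 a.py
```

```text
bed [0.6237 0.1245 1.6108] err 899 area [5724, 10310]
bed [0.6247 0.1258 1.6055] err 281 area [5724]
bed [0.6233 0.1237 1.6171] err 550 area [10310]
bed [0.6237 0.1245 1.6108] err 899 area [10310, 5724]
pan [ 0.6409 -0.0947  1.6098] err 540 area [3893, 2647]
scraper [0.3809 0.2283 1.5613] err 74 area [561]
scraper [0.3746 0.2264 1.5413] err 122 area [872]
scraper [0.3806 0.2261 0.0781 1.5638] err 209 area [872, 561]
cage ['top', 'scene'] [0.3803 0.229  1.4808] 196
cage ['top'] [0.3816 0.2301 1.4856] 54
cage ['scene'] [ 0.3962  0.2271 -0.089 ] 789
cage ['top', 'scene'] [0.3803 0.229  1.4808] 196
tray [ 0.4758 -0.3297  0.0046  1.275 ] err 219 area [1735, 1955]
tray [ 0.4761 -0.3294  0.0052  1.2807] err 220 area [1735, 1955]
offcut [0.6267 0.0572 1.6027] err 87 area [339, 153]
```

View pics/ctop.png

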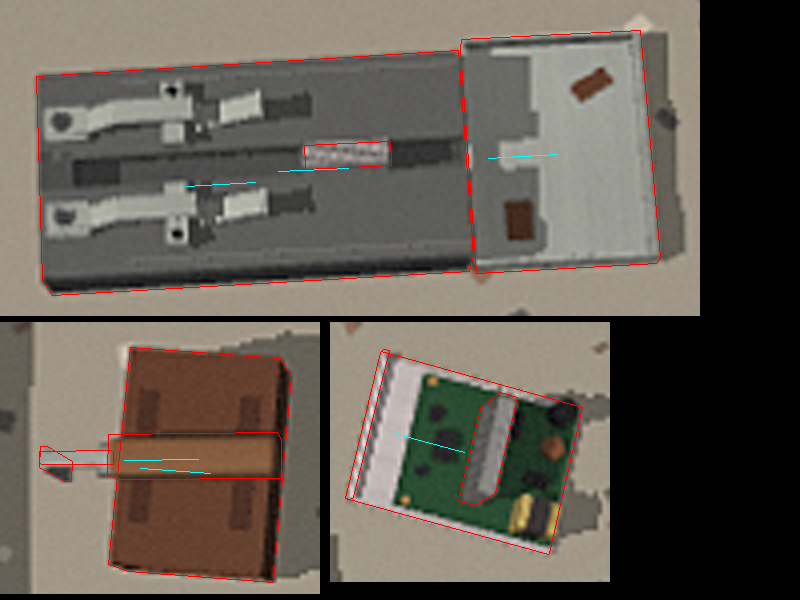

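View pics/cscene.png

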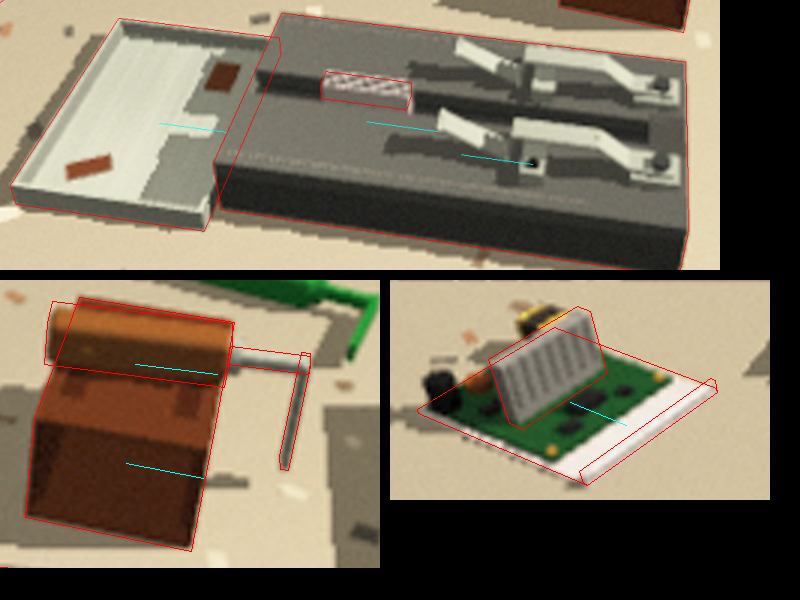

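Top crop: bed, pan, cage, scraper (blade towards +y) and tray outlines fit closely. The offcut is at px (346,154) in the crop, in the slot just left of the pan. The scene crop agrees: the scraper is on the cage with its blade clear, and the tray lip faces the +y side.

Emit:
apply_moves --deltas '[0, 0, 0.4, 60, 220, 0, 1, 0, 0, 1.222, 198, 761, 0, 1, 0, 0, 1.222, 198, 761, 0, 1, 0, 0, 1.222, 198, 761, 0, 1, 0, 0, 1.222, 198, 761, 0, 1, 0, 0, 1.222, 198, 761, 0, 1, 0, 0, 1.222, 198, 761, 0, 1, 0, 0, 1.222, 198, 761, 0, 1, 0, 0, 1.222, 198, 761, 0, 1, 0, 0, 1.222, 198, 761, 0, 1, 0, 0, 1.222, 198, 761, 0, 1, 0, 0, 1.222, 198, 761, 0, 1]' --squeeze 40

```text
t: 2.3
eef_pos: [0.3714, 0.2059, 0.2329]
tcp_rot: [3.141, -0.0, 1.562]
force: [0.9, -0.9, -0.2]
grip_width: 1.005
grasp_force: 0.0
```

Emit:
apply_moves --deltas '[0, 0, 0, 0, 0, 0, 1]'

```text
t: 2.42
eef_pos: [0.3715, 0.2066, 0.2325]
tcp_rot: [3.142, -0.0, 1.567]
force: [-0.3, -0.7, -0.1]
grip_width: 0.998
grasp_force: 0.0
```

Emit:
apply_moves --deltas '[0, 0, 0, 9.5, 35.5, -20, 1, 0, 0, 0, 9.5, 35.5, -75, 1, 0, 0, 0, 9.5, 35.5, -120, 1, 0, 0, 0, 9.5, 35.5, -139, 1, 0, 0, 0, 9.5, 35.5, -139, 1, 0, 0, 0, 9.5, 35.5, -139, 0, 0, 0, 0, 9.5, 35.5, -139, 0, 0, 0, 0, 9.5, 35.5, -139, 0, 0, 0, 0, 9.5, 35.5, -139, 0, 0, 0, 0, 9.5, 35.5, -139, 0, 0, 0, 0, 9.5, 35.5, -139, 0]' --squeeze 40

```text
t: 3.8
eef_pos: [0.3808, 0.239, 0.0936]
tcp_rot: [-3.142, 0.0, 1.562]
force: [-0.2, 0.1, 0.2]
grip_width: 0.406
grasp_force: 0.0
```

Emit:
apply_moves --deltas '[0, 0, 0, 0, 0, 0, 0, 0, 0, 0, 0, 0, 0, 0, 0, 0, 0, 0, 0, 0, 0]'

```text
t: 4.18
eef_pos: [0.3807, 0.239, 0.0936]
tcp_rot: [-3.141, 0.0, 1.562]
force: [-0.5, -0.4, -0.2]
grip_width: 0.276
grasp_force: 40.0
```

Emit:
apply_moves --deltas '[0, 0, 0, 0, 0, 55, 0, 0, 0, 0, 0, 0, 106, 0, 0, 0, 0.049, 247.5, -224, 106, 0, 0, 0, 0.049, 247.5, -224, 106, 0, 0, 0, 0.049, 247.5, -224, 106, 0, 0, 0, 0.049, 247.5, -224, 106, 0, 0, 0, 0.049, 247.5, -224, 106, 0, 0, 0, 0.049, 247.5, -224, 106, 0, 0, 0, 0.049, 247.5, -224, 106, 0, 0, 0, 0.049, 247.5, -224, 106, 0]'

```text
t: 5.42
eef_pos: [0.6275, 0.0157, 0.1993]
tcp_rot: [-3.14, -0.0, 1.611]
force: [0.1, 0.3, -1.2]
grip_width: 0.281
grasp_force: 40.0
```

```bash
cat > b.py <<'E'
from fit import *
import sys
s=arm.read_state(); e=s["eef_pos"]; print(e.round(4),s["tcp_rot"].round(3),s["grip_width"])
cv=np.zeros((600,800,3),np.uint8)
for n in C:
    im=arm.read_camera(n); k=3
    im=cv2.resize(im[:,:,::-1],None,fx=k,fy=k,interpolation=cv2.INTER_CUBIC)
    a=s["tcp_rot"][2]; pose=[e[0]-.012*np.cos(a),e[1]-.012*np.sin(a),e[2]-.0186,a]
    for p in M["scraper"]:
        h=cv2.convexHull((proj(n,place(p,*pose))*k+1).astype(np.float32)).astype(int); cv2.polylines(im,[h],True,(0,0,255),1)
    c=im[80*k:180*k,200*k:410*k] if n=="top" else im[200*k:300*k,210*k:420*k]
    y=0 if n=="top" else 300; cv[y:y+300,:c.shape[1]]=c
cv2.imwrite(sys.argv[1],cv)
E
python3 b.py pics/hover.png
```

```text
[0.6275 0.0157 0.1993] [-3.14  -0.     1.611] 0.2807946260532297
```

View pics/hover.png

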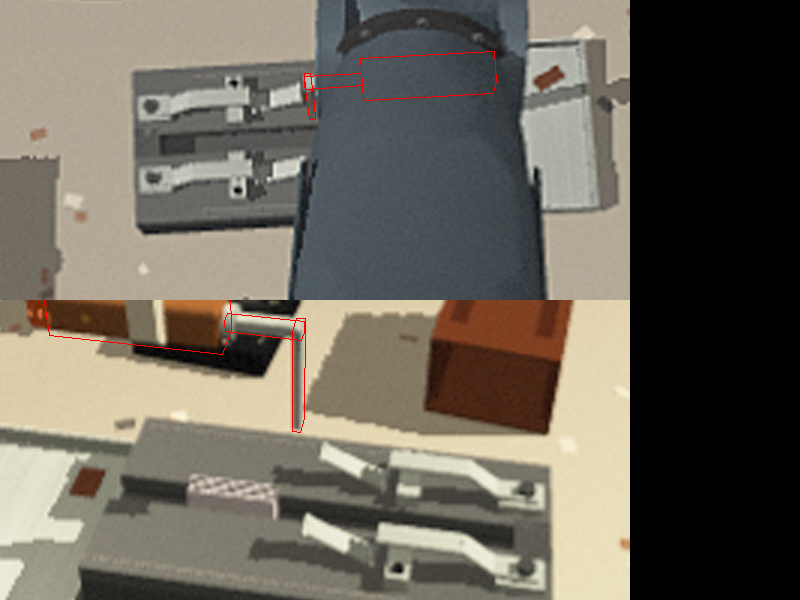

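Emit:
apply_moves --deltas '[0, 0, 0, 1, 0, -45, 0, 0, 0, 0, 1, 0, -65, 0, 0, 0, 0, 1, 0, -76, 0, 0, 0, 0, 1, 0, -87, 0, 0, 0, 0, 1, 0, -87, 0]'

```text
t: 6.15
eef_pos: [0.6291, 0.0152, 0.1125]
tcp_rot: [-3.141, -0.0, 1.611]
force: [0.9, -0.3, -1.7]
grip_width: 0.276
grasp_force: 40.0
```

Emit:
apply_moves --deltas '[0, 0, 0, 0.4, -10, 0, 0, 0, 0, 0, 0.8, -20, 0, 0, 0, 0, 0, 1.4, -35, 0, 0, 0, 0, 0, 2, -50, 0, 0, 0, 0, 0, 2.6, -65, 0, 0, 0, 0, 0, 3.2, -80, 0, 0, 0, 0, 0, 3.8, -95, 0, 0]'

```text
t: 7.02
eef_pos: [0.6331, -0.0811, 0.1126]
tcp_rot: [-3.142, -0.0, 1.611]
force: [-0.3, 1.4, -2.4]
grip_width: 0.275
grasp_force: 40.0
```

```bash
python3 b.py pics/mid.png
```

```text
[ 0.6331 -0.0811  0.1126] [-3.142 -0.     1.611] 0.2748505458224432
```

View pics/mid.png

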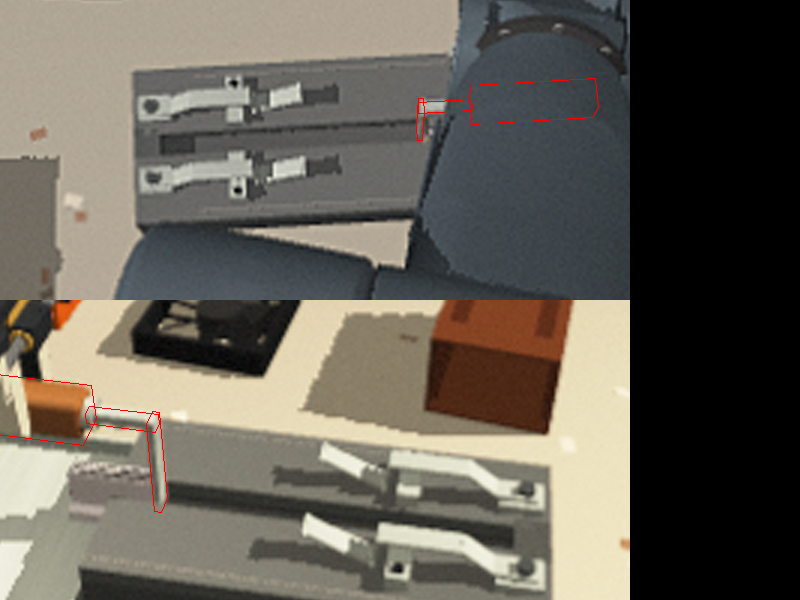

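The blade, at scene-crop px (158,505), pushes the offcut, whose front already overhangs the pan at (75,490).

Emit:
apply_moves --deltas '[0, 0, 0, 0.6, -15, 0, 0, 0, 0, 0, 1.2, -30, 0, 0, 0, 0, 0, 1.8, -44, 0, 0, 0, 0, 0, 2.1, -54, 0, 0, 0, 0, 0, 2.1, -54, 0, 0]'

```text
t: 7.75
eef_pos: [0.6352, -0.1349, 0.1126]
tcp_rot: [3.142, 0.0, 1.61]
force: [-1.2, 0.5, -2.1]
grip_width: 0.277
grasp_force: 40.0
```

```bash
sed -i 's/210\*k:420\*k/160*k:370*k/' b.py; python3 b.py pics/end.png
```

```text
[ 0.6352 -0.1349  0.1126] [3.142 0.    1.61 ] 0.2771467736833674
```

View pics/end.png

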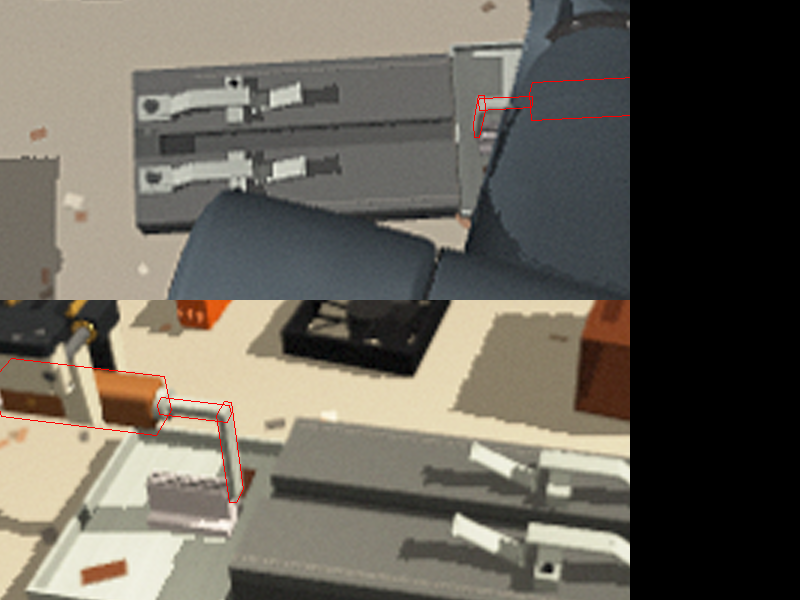

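The offcut lies in the pan at scene-crop px (190,500), clear of the slot. I'm lifting the scraper and returning it to the cage.

Emit:
apply_moves --deltas '[0, 0, 0, 0, 0, 50, 0, 0, 0, 0, 0, 0, 90, 0, 0, 0, -0.049, -254.5, 374, 90, 0, 0, 0, -0.049, -254.5, 374, 90, 0, 0, 0, -0.049, -254.5, 374, 90, 0, 0, 0, -0.049, -254.5, 374, 90, 0, 0, 0, -0.049, -254.5, 374, 90, 0, 0, 0, -0.049, -254.5, 374, 90, 0, 0, 0, -0.049, -254.5, 374, 90, 0, 0, 0, -0.049, -254.5, 374, 90, 0, 0, 0, -0.049, -254.5, 374, 90, 0, 0, 0, -0.049, -254.5, 374, 90, 0]'

```text
t: 9.35
eef_pos: [0.3814, 0.2392, 0.2027]
tcp_rot: [3.141, 0.0, 1.561]
force: [0.4, -0.3, -1.5]
grip_width: 0.277
grasp_force: 40.0
```

Emit:
apply_moves --deltas '[0, 0, 0, 0, 0, -50, 0, 0, 0, 0, 0, 0, -90, 0, 0, 0, 0, 0, 0, -104, 0, 0, 0, 0, 0, 0, -108, 0, 0, 0, 0, 0, 0, -108, 0]'

```text
t: 9.98
eef_pos: [0.3815, 0.2401, 0.0955]
tcp_rot: [3.14, -0.001, 1.561]
force: [-0.0, -0.9, -1.5]
grip_width: 0.276
grasp_force: 40.0
```

Emit:
apply_moves --deltas '[0, 0, 0, 0, 0, -1.5, 0, 0, 0, 0, 0, 0, -1.5, 0, 0, 0, 0, 0, 0, -1.5, 0.6, 0, 0, 0, 0, 0, -1.5, 0.6, 0, 0, 0, 0, 0, -1.5, 0.6, 0, 0, 0, 0, 0, -1.5, 0.6, 0, 0, 0, 0, 0, 30, 0.6, 0, 0, 0, 0, 0, 90, 0.6]'

```text
t: 10.98
eef_pos: [0.3797, 0.2395, 0.1844]
tcp_rot: [-3.138, 0.002, 1.562]
force: [0.5, 0.3, 0.1]
grip_width: 0.598
grasp_force: 0.0
```

Emit:
apply_moves --deltas '[0, 0, -1.855, 93.5, -578.5, 15, 0.6, 0, 0, -1.855, 93.5, -578.5, 15, 0.6, 0, 0, -1.855, 93.5, -578.5, 15, 0.6, 0, 0, -1.855, 93.5, -578.5, 15, 0.5, 0, 0, -1.855, 93.5, -578.5, 15, 0.5, 0, 0, -1.855, 93.5, -578.5, 15, 0.5, 0, 0, -1.855, 93.5, -578.5, 15, 0.5, 0, 0, -1.855, 93.5, -578.5, 15, 0.5, 0, 0, -1.855, 93.5, -578.5, 15, 0.5, 0, 0, -1.855, 93.5, -578.5, 15, 0.5, 0, 0, -1.855, 93.5, -578.5, 15, 0.5, 0, 0, -1.855, 93.5, -578.5, 15, 0.5]'

```text
t: 12.48
eef_pos: [0.474, -0.3376, 0.1994]
tcp_rot: [-3.141, 0.001, -0.29]
force: [0.3, -0.2, 0.2]
grip_width: 0.501
grasp_force: 0.0
```

```bash
python3 - <<'E'
from fit import *
s=arm.read_state();print(s["eef_pos"].round(4),s["tcp_rot"].round(3))
ims={n:arm.read_camera(n) for n in C}
def go(t,p,fz=True):
    mk={}
    for n in C:
        c=proj(n,[p[:3]])[0]
        r=[d for d in arm.trace(t,n) if np.hypot(*(d["location"]-c))<25]
        if r: mk[n]=r[0]["mask"]
    for ks in ([list(mk)]+[[k] for k in mk] if mk else []):
        q,e=fit(M[t],{k:mk[k] for k in ks},p,fz and len(ks)>1); print(t,ks,q.round(4),round(e),sum(int(mk[k].sum()) for k in ks))
go("scraper",[.38,.2265,.075,1.562]); go("tray",[.476,-.33,.0,1.278],False); go("offcut",[.632,-.08,0.003,1.6])
E
```

```text
[ 0.474  -0.3376  0.1994] [-3.141e+00  1.000e-03 -2.900e-01]
scraper ['scene', 'top'] [0.3807 0.2278 0.0778 1.5634] 178 1437
scraper ['scene'] [0.3758 0.2278 1.57  ] 119 889
scraper ['top'] [0.3812 0.2308 1.5534] 45 548
tray ['scene', 'top'] [ 0.472  -0.3319  1.2646] 1308 2673
tray ['scene'] [ 0.4708 -0.3351  1.2569] 146 1735
tray ['top'] [ 0.4778 -0.3239  1.3107] 1049 938
offcut ['scene', 'top'] [ 0.6322 -0.0811 -0.0091  1.692 ] 428 828
offcut ['scene'] [ 0.6407 -0.0763  1.5783] 331 602
offcut ['top'] [ 0.6268 -0.0798  1.6165] 85 226
```

Emit:
apply_moves --deltas '[0, 0, 0, -0.5, -2, -60, 0.5, 0, 0, 0, -0.5, -2, -115, 0.5, 0, 0, 0, -0.5, -2, -150, 0.5, 0, 0, 0, -0.5, -2, -167.5, 0.5, 0, 0, 0, -0.5, -2, -167.5, 0.5]'

```text
t: 13.5
eef_pos: [0.4736, -0.3404, 0.0318]
tcp_rot: [-3.141, 0.001, -0.293]
force: [0.4, 0.0, 0.5]
grip_width: 0.501
grasp_force: 0.0
```

No contact on the way down, so I'm closing.

Emit:
apply_moves --deltas '[0, 0, 0, 0, 0, 0, 0, 0, 0, 0, 0, 0, 0, 0, 0, 0, 0, 0, 0, 0, 0, 0, 0, 0, 0, 0, 0, 0, 0, 0, 0, 0, 0, 0, 0, 0, 0, 0, 0, 0, 0, 0, 0, 0, 0, 0, 0, 0, 0]' --squeeze 55

```text
t: 14.38
eef_pos: [0.4738, -0.3407, 0.0325]
tcp_rot: [3.141, -0.0, -0.293]
force: [-1.5, 0.6, 5.7]
grip_width: 0.127
grasp_force: 55.0
```

Emit:
apply_moves --deltas '[0, 0, 0, 0, 0, 40, 0, 0, 0, 0, 0, 0, 100, 0, 0, 0, 0.333, 155, 350.5, 120, 0, 0, 0, 0.333, 155, 350.5, 120, 0, 0, 0, 0.333, 155, 350.5, 120, 0, 0, 0, 0.333, 155, 350.5, 120, 0, 0, 0, 0.333, 155, 350.5, 120, 0, 0, 0, 0.333, 155, 350.5, 120, 0, 0, 0, 0.333, 155, 350.5, 120, 0, 0, 0, 0.333, 155, 350.5, 120, 0, 0, 0, 0.333, 155, 350.5, 120, 0]'

```text
t: 15.75
eef_pos: [0.6281, 0.0087, 0.1516]
tcp_rot: [3.141, 0.001, 0.038]
force: [-0.3, 0.5, -4.8]
grip_width: 0.13
grasp_force: 55.0
```

```bash
cat > d.py <<'E'
from fit import *
import sys
s=arm.read_state(); e=s["eef_pos"]; print(e.round(4),s["tcp_rot"].round(3),s["grip_width"])
cv=np.zeros((600,800,3),np.uint8)
a=s["tcp_rot"][2]+np.pi/2; pose=[e[0]+.01*np.cos(a),e[1]+.01*np.sin(a),e[2]-.0322,a]
for n in C:
    im=arm.read_camera(n); k=3
    im=cv2.resize(im[:,:,::-1],None,fx=k,fy=k,interpolation=cv2.INTER_CUBIC)
    for p in M["tray"]:
        h=cv2.convexHull((proj(n,place(p,*pose))*k+1).astype(np.float32)).astype(int); cv2.polylines(im,[h],True,(0,0,255),1)
    b=proj(n,place(M["bed"][0],.624,.1248,0,1.611))*k+1; cv2.polylines(im,[cv2.convexHull(b.astype(np.float32)).astype(int)],True,(0,255,0),1)
    x=200 if n=="top" else 160
    c=im[70*k:170*k,x*k:(x+260)*k] if n=="top" else im[210*k:310*k,x*k:(x+260)*k]
    y=0 if n=="top" else 300; cv[y:y+300,:c.shape[1]]=c[:,:800]
cv2.imwrite(sys.argv[1],cv)
E
python3 d.py pics/thover.png
```

```text
[0.6281 0.0087 0.1516] [3.141e+00 1.000e-03 3.800e-02] 0.1300535847305925
```

View pics/thover.png

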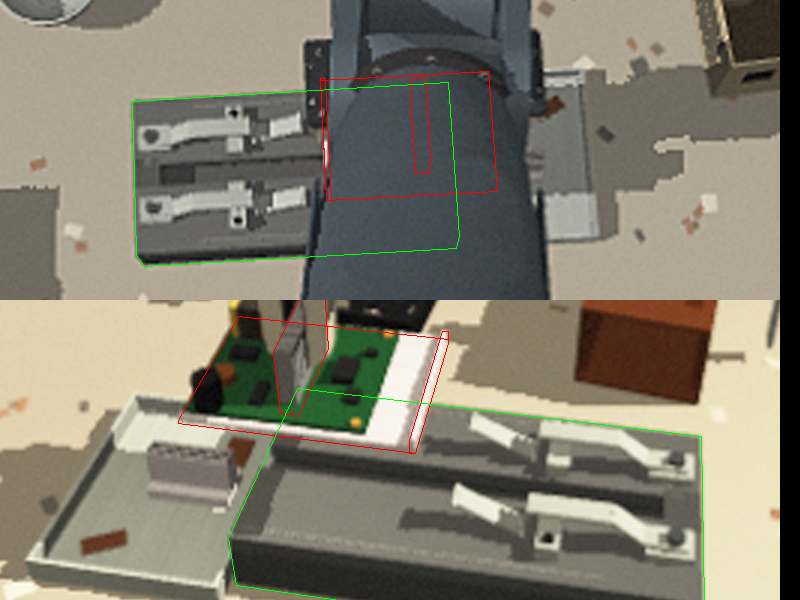

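Emit:
apply_moves --deltas '[0, 0, 0.002, 0, 11, -20, 0, 0, 0, 0.002, 0, 11, -45, 0, 0, 0, 0.002, 0, 11, -62, 0, 0, 0, 0.002, 0, 11, -70.5, 0, 0, 0, 0.002, 0, 11, -70.5, 0]'

```text
t: 16.48
eef_pos: [0.6285, 0.021, 0.0812]
tcp_rot: [-3.141, 0.001, 0.042]
force: [-0.1, 0.2, -4.3]
grip_width: 0.127
grasp_force: 55.0
```

Emit:
apply_moves --deltas '[0, 0, 0, 0, 0, -2, 0, 0, 0, 0, 0, 0, -3.5, 0, 0, 0, 0, 0, 0, -3.5, 0]'

```text
t: 16.85
eef_pos: [0.6288, 0.021, 0.0784]
tcp_rot: [3.142, -0.0, 0.042]
force: [0.5, -0.5, -4.8]
grip_width: 0.123
grasp_force: 55.0
```

Emit:
apply_moves --deltas '[0, 0, 0, 0, 0, -1, 0, 0, 0, 0, 0, 0, -1, 0]'

```text
t: 17.1
eef_pos: [0.6289, 0.021, 0.0775]
tcp_rot: [3.142, -0.001, 0.042]
force: [-1.3, 0.1, -0.1]
grip_width: 0.13
grasp_force: 55.0
```

Emit:
apply_moves --deltas '[0, 0, 0, 0, 0, -0.5, 0, 0, 0, 0, -0.4, 10, -0.5, 0, 0, 0, 0, -0.8, 20, -0.5, 0, 0, 0, 0, -1.2, 30, -0.5, 0, 0, 0, 0, -1.4, 35, -0.5, 0, 0, 0, 0, -1.6, 40, -0.5, 0, 0, 0, 0, -1.6, 40, -0.5, 0]'

```text
t: 17.98
eef_pos: [0.6279, 0.061, 0.0775]
tcp_rot: [3.141, -0.002, 0.042]
force: [-0.7, -4.6, 5.8]
grip_width: 0.125
grasp_force: 55.0
```

Emit:
apply_moves --deltas '[0, 0, 0, -0.2, 5, 0, 0, 0, 0, 0, -0.4, 10, 0, 0, 0, 0, 0, -0.6, 15, 0, 0, 0, 0, 0, -0.6, 15, 0, 0]'

```text
t: 18.48
eef_pos: [0.6274, 0.0753, 0.0775]
tcp_rot: [3.14, -0.002, 0.042]
force: [0.4, -9.3, 5.8]
grip_width: 0.127
grasp_force: 55.0
```

Emit:
apply_moves --deltas '[0, 0, 0, -0.1, 3, 0, 0, 0, 0, 0, -0.2, 5, 0, 0, 0, 0, 0, -0.2, 5, 0, 0]'

```text
t: 18.85
eef_pos: [0.6272, 0.0808, 0.0776]
tcp_rot: [3.141, -0.002, 0.042]
force: [0.1, -6.8, 5.6]
grip_width: 0.128
grasp_force: 55.0
```

Emit:
apply_moves --deltas '[0, 0, 0, -0.1, 3, 0, 0, 0, 0, 0, -0.1, 3, 0, 0]'

```text
t: 19.1
eef_pos: [0.627, 0.0838, 0.0775]
tcp_rot: [3.141, -0.002, 0.042]
force: [0.3, -6.3, 5.4]
grip_width: 0.125
grasp_force: 55.0
```

Emit:
apply_moves --deltas '[0, 0, 0, -0.1, 2, 0, 0, 0, 0, 0, -0.1, 2, 0, 0]'

```text
t: 19.35
eef_pos: [0.6269, 0.0854, 0.0775]
tcp_rot: [3.14, -0.002, 0.042]
force: [1.2, -8.6, 5.5]
grip_width: 0.123
grasp_force: 55.0
```

Emit:
apply_moves --deltas '[0, 0, 0, -0.1, 2, 0, 0, 0, 0, 0, -0.1, 2, 0, 0]'

```text
t: 19.6
eef_pos: [0.6265, 0.0857, 0.0776]
tcp_rot: [3.138, -0.001, 0.042]
force: [-3.1, -20.6, 9.1]
grip_width: 0.126
grasp_force: 55.0
```

```bash
python3 - <<'E'
from h import *
cv=np.zeros((600,800,3),np.uint8)
for n,(x,y,w,h,k,oy) in {"top":(240,95,160,65,4,0),"scene":(260,225,145,80,4,270)}.items():
    im=arm.read_camera(n); c=cv2.resize(im[y:y+h,x:x+w,::-1],None,fx=k,fy=k,interpolation=cv2.INTER_CUBIC); cv[oy:oy+c.shape[0],:c.shape[1]]=c
cv2.imwrite("pics/home.png",cv)
print(arm.read_state()["force"])
E
```

```text
[ -2.37590817 -19.46664154   8.45869466]
```

View pics/home.png

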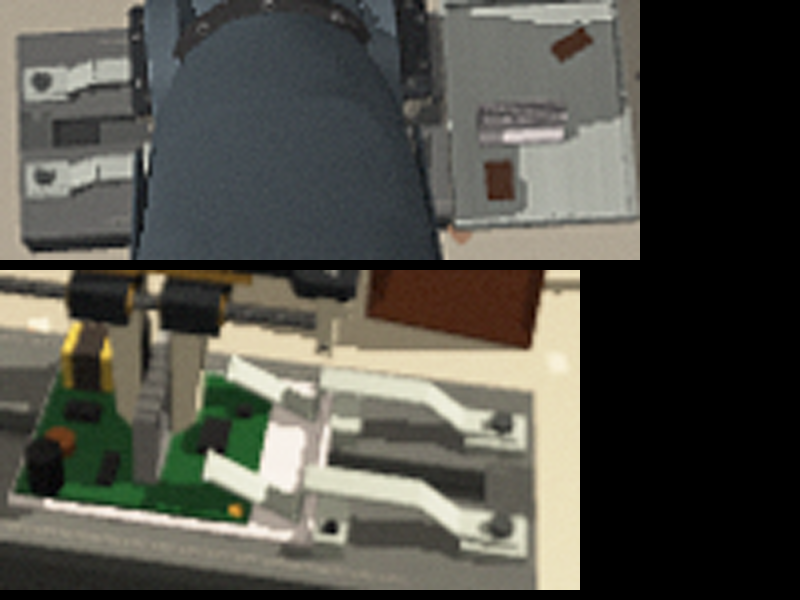

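The clips look snapped down: the toe tips at scene px (318,247) and (312,271) are within 1 px of their rest positions. The lip is against the stops. I'm easing the push and releasing.

Emit:
apply_moves --deltas '[0, 0, 0, 0.1, -1.5, 0.4, 0, 0, 0, 0, 0.1, -1.5, 0.4, 0, 0, 0, 0, 0.1, -1.5, 0.4, 0.45, 0, 0, 0, 0.1, -1.5, 0.4, 0.45, 0, 0, 0, 0.1, -1.5, 0.4, 0.45, 0, 0, 0, 0.1, -1.5, 0.4, 0.45, 0, 0, 0, 0.1, -1.5, 30, 0.45, 0, 0, 0, 0.1, -1.5, 80, 0.45, 0, 0, 0, 0.1, -1.5, 140, 0.45, 0, 0, 0, 0.1, -1.5, 180, 0.45]'

```text
t: 20.95
eef_pos: [0.6264, 0.0867, 0.2597]
tcp_rot: [-3.141, -0.003, 0.042]
force: [-0.4, 0.8, -0.4]
grip_width: 0.455
grasp_force: 0.0
```

Emit:
apply_moves --deltas '[0, 0, 0, -150, -250, 50, 0.45, 0, 0, 0, -150, -250, 50, 0.45, 0, 0, 0, -150, -250, 50, 0.45, 0, 0, 0, -150, -250, 50, 0.45, 0, 0, 0, -150, -250, 50, 0.45, 0, 0, 0, -150, -250, 50, 0.45]'

```text
t: 21.7
eef_pos: [0.4752, -0.1654, 0.3074]
tcp_rot: [3.141, -0.001, 0.038]
force: [0.8, 0.3, -0.7]
grip_width: 0.449
grasp_force: 0.0
```

```bash
python3 - <<'E'
from fit import *
cv=np.zeros((600,800,3),np.uint8)
k=4
ex=np.array([np.cos(1.611),np.sin(1.611)]); tp=np.r_[[.624,.1248]+ex*(-.03),.045,1.611]
for n,(x,y,w,h,oy) in {"top":(240,93,170,66,0),"scene":(205,235,195,80,270)}.items():
    im=cv2.resize(arm.read_camera(n)[:,:,::-1],None,fx=k,fy=k,interpolation=cv2.INTER_CUBIC)
    for p in M["tray"]:
        cv2.polylines(im,[cv2.convexHull((proj(n,place(p,*tp))*k+1.5).astype(np.float32)).astype(int)],True,(0,0,255),1)
    c=im[y*k:(y+h)*k,x*k:(x+w)*k]; cv[oy:oy+c.shape[0],:c.shape[1]]=c
cv2.imwrite("pics/final.png",cv)
s=arm.read_state();print(s["t"],s["eef_pos"],s["force"])
mk={n:[d["mask"] for d in arm.trace("tray",n)][:1] for n in C}; mk={n:m[0] for n,m in mk.items() if m}
q,e=fit(M["tray"],mk,list(tp));d=q[:2]-[.624,.1248];print(q.round(4),e,"bed x,y of lip",d@ex+.075,d@[-ex[1],ex[0]])
E
```

```text
21.8 [ 0.47617786 -0.16337392  0.30664538] [0.13760442 0.91633867 0.15853331]
[0.6237 0.0933 1.5898] 925.4689626836516 bed x,y of lip 0.04351767204593769 0.0015938448231910148
```

View pics/final.png

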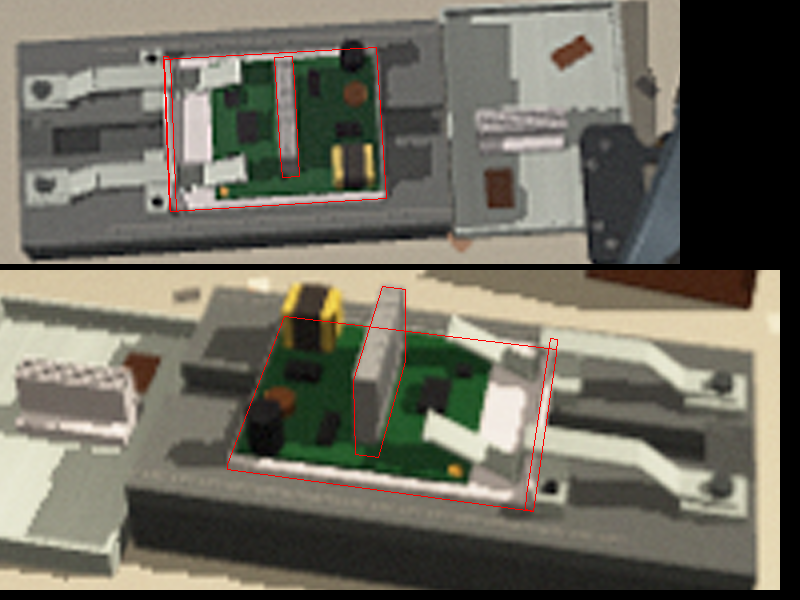

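```bash
python3 - <<'E'
from h import *
import pickle
_,ims=pickle.load(open("tr.pkl","rb"))
a=ims["scene"]; b=arm.read_camera("scene")
for y in(.035,-.035):
    for th in(0,.025,.1):
        # hinge at bed x=.125, z~.055 ; toe tip (-.011,.070)
        dx,dz=-.136,.015; P=place([[.125+dx*np.cos(th)+dz*np.sin(th),y,.055+dz*np.cos(th)-dx*np.sin(th)]],.624,.1248,0,1.611)
        print(y,th,proj("scene",P).round(1))
    u,v=proj("scene",place([[.0,y,.0645]],.624,.1248,0,1.611))[0].round().astype(int)
    # flow of the bright toe: brightest-edge column profile rows
    for nm,im in(("before",a),("now",b)):
        g=im.astype(int).sum(2)
        print(nm,(u,v),[g[r,u-2:u+3].sum()//15 for r in range(v-9,v+10)])
E
```

```text
0.035 0 [[316.7 249.9]]
0.035 0.025 [[317.  248.7]]
0.035 0.1 [[317.9 245.1]]
before (np.int64(322), np.int64(252)) [np.int64(197), np.int64(197), np.int64(198), np.int64(159), np.int64(117), np.int64(120), np.int64(157), np.int64(195), np.int64(217), np.int64(219), np.int64(218), np.int64(198), np.int64(156), np.int64(119), np.int64(80), np.int64(63), np.int64(63), np.int64(63), np.int64(62)]
now (np.int64(322), np.int64(252)) [np.int64(199), np.int64(199), np.int64(199), np.int64(161), np.int64(133), np.int64(163), np.int64(206), np.int64(220), np.int64(221), np.int64(220), np.int64(200), np.int64(150), np.int64(84), np.int64(41), np.int64(31), np.int64(32), np.int64(34), np.int64(29), np.int64(31)]
-0.035 0 [[310.9 274.1]]
-0.035 0.025 [[311.2 272.9]]
-0.035 0.1 [[312.1 269.2]]
before (np.int64(317), np.int64(277)) [np.int64(43), np.int64(42), np.int64(39), np.int64(35), np.int64(52), np.int64(113), np.int64(180), np.int64(213), np.int64(220), np.int64(219), np.int64(218), np.int64(201), np.int64(159), np.int64(113), np.int64(77), np.int64(66), np.int64(65), np.int64(64), np.int64(65)]
now (np.int64(317), np.int64(277)) [np.int64(46), np.int64(45), np.int64(45), np.int64(71), np.int64(133), np.int64(197), np.int64(220), np.int64(221), np.int64(220), np.int64(219), np.int64(202), np.int64(151), np.int64(86), np.int64(45), np.int64(33), np.int64(47), np.int64(84), np.int64(90), np.int64(67)]
```

The clip toes rose about 1.1 px, where 0.025 rad predicts 1.2 px and 0.10 rad predicts 4.8 px, so both clips are snapped down behind the lip. I'm handing in.

```bash
python3 -c "
from rig import arm
print(arm.hand_in())"
```

```text
the job is handed in; nothing more can be done
None
```

I handed the job in at about 22 s on the robot's clock; hand-in returned no verdict. In the last pictures the offcut lay in the pan, the scraper was back flat on the cage, and the tray was home against the stops with both clips snapped down behind its lip.

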